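# Read the washstand water meter

### The job

Read the water meter on the washstand: slide its shutter fully open, take the hand-held reader out of its cradle and aim it square at the middle of the label, nose about 8 cm from the label, holding it steady for two seconds. Then lay the reader back down in its cradle, nose the same way round as before, let go of it, and slide the shutter fully closed again. Leave everything else on the washstand where it stands.

Things in the scene. Friction and masses are not known exactly. Their poses are not given: they have to be found in the camera images.
- meter: fixed white water-meter box, brass pipe stubs at both ends; 115 deep (x) x 250 wide (y; stubs to +-147) x 125 mm high. Origin: centre of underside, z up. Back at x = -65 mm; flat top (z = 125) from there to x = -10; then the face slopes down to x = +50, z = 39 mm, looking along +x and 35 degrees above level. The label is on the half of this face at y < 0; the other half is blank
- label: white label with black bars, 50 x 64 mm, on the sloped face, hidden under the shutter while that is closed. Origin: middle of the label; z points straight out of the label (35 degrees above level), x down the slope, y along the box (level)
- shutter (a joint): travel of the aluminium shutter along the box's +y, 0 to 0.115 m: 0 = fully closed (over the label), 0.115 = at its open end stop. Stiff enough to stay where it is left (about 1.5 N). It may start slightly open
- shutter_grip (a point): point on the shutter's black grip, an upright block over the box's flat top, 26 (box x) x 20 (box y) x 44 mm high, standing from 128 to 172 mm above the washstand; this point is in its middle, 155 mm up. It can be pinched across box y from above, or pushed
- cradle: fixed grey cradle, base plate 190 (x) x 90 (y) x 8 mm; origin: centre of underside. At x = +58 and -58 mm are supports, 26 mm long, with rests 22 mm up and lugs to 42 mm; gap between lugs 60 mm at the +x end (head), 48 mm at the -x end (handle). Open for fingers in between. The reader lies with its nose to the cradle's +x
- reader: loose black hand-held reader, 160 mm long, about 0.3 kg: handle 36 wide (y) x 36 mm high from x = -80 to +35 mm, head 50 wide x 44 mm high from there to x = +80 mm. Origin: middle of its underside; z up, +x to the nose. It reads straight ahead along +x. In the cradle its underside is 22 mm above the washstand
- reader_grip (a point): middle of the reader's handle where to hold it, at (0, 0, 20) mm in the reader's frame, near its centre of mass
- reader_nose (a point): middle of the glass at the reader's nose, at (80, 0, 22) mm in the reader's frame
- read_point (a point): imaginary point 80 mm straight ahead of the nose, at (160, 0, 22) mm in the reader's frame, moving with the reader: it should lie on the middle of the label when the reader is aimed
- spray_can: bystander: bare aluminium can, 52 mm across, 140 mm high, often between cradle and meter; origin under its centre
- tumbler: bystander: white ceramic tumbler, 72 mm across, 95 mm high; origin under its centre
- jar: bystander: amber glass jar, 68 mm across, 75 mm high; origin under its centre
- soap_dish: bystander: ceramic soap dish with a bar of soap, 80 x 120 x 40 mm high; origin under its centre
- nail_brush: bystander: wooden-handled brush, 170 mm long, lying
- cleaner: bystander: tall white cleaner bottle, 72 mm across, 210 mm high; origin under its centre
- spare_tiles: bystander: stack of spare tiles, 150 x 150 x 24 mm; origin under its centre
Not all that is in view belongs to the job. What is shaped like the reader but pink or yellow is not meant.

How it is judged (in metres and radians):
On the way, in this order (a step that is already met when the one before it is completed fails the run):
1. the shutter is slid fully open (value of joint shutter above 0.108 m), for 0.1 s.
2. the reader is lifted out of its cradle (z of reader in the frame of cradle above 0.05 m and contact force between the fingers and reader above 0.5 N), for 0.1 s.
3. with the shutter open, the held reader is aimed square (within 13 degrees) at the label, its read point within 25 mm of the label's middle, and kept steady for 1.5 s (value of joint shutter above 0.105 m and distance between read_point and label below 0.025 m and angle between the x axis of reader and the z axis of label, either way round below 0.23 rad and z of reader_nose in the frame of label above 0.04 m and linear speed of reader below 0.025 m/s and angular speed of reader below 0.15 rad/s and contact force between the fingers and reader above 0.5 N), for 1.5 s.
4. the reader lies back in its cradle, nose as before, released (horizontal distance between reader_grip and cradle below 0.025 m and angle between the x axis of reader and the x axis of cradle, either way round below 0.12 rad and angle between reader's own z axis and vertical below 0.1 rad and x of reader_nose in the frame of cradle above 0.04 m and z of reader in the frame of cradle between 0.015 and 0.029 m and contact force between the fingers and reader below 0.1 N and linear speed of reader below 0.02 m/s), for 0.2 s.
5. the shutter is slid fully closed (value of joint shutter below 0.007 m), for 0.1 s.
At the end, for the whole second after the job is handed in: The reader lies level at rest on the cradle's rests (underside 15 to 29 mm over the cradle's underside), its grip point within 25 mm of the cradle's middle, in line with it within 0.12 rad, nose to the cradle's +x, released; the shutter is closed to within 7 mm (all of step 4 and value of joint shutter below 0.007 m); the robot touches nothing.
It fails at once if a bystander is moved by more than 25 mm or tipped over (distance of any of spray_can, tumbler, jar, soap_dish, nail_brush, cleaner, spare_tiles from where it was at the start of the episode above 0.025 m or angle between any of spray_can, tumbler, jar, soap_dish, cleaner, spare_tiles's own z axis and vertical above 0.5 rad).
It also fails if it takes over 72 s, if anything falls off the work surface, if the arm or the gripper's body presses on something with over 40 N, if the wrist force passes 120 N, or if a joint passes its speed limit or range.

### The arm

A 6-joint arm with a two-finger parallel gripper is mounted at the origin on the work surface. World frame = base frame: x ahead of the robot, y to its left, z up, the work surface at z = 0. Lengths are in mm, angles in rad, forces in N, time in s.
With the tool pointing down it reaches from about 275 to 750 mm from the base axis. Payload 10.2 kg.
Tool frame: the origin (TCP) lies midway between the tips of the shut fingers; the grasp point (between the pads) lies 19 mm behind it; z points along the fingers, y is the line along which they close (so a half turn about z gives the same grasp; the last joint's range is limited). The gripper opens to 85 mm and grips with 20 to 120 N. Pads are 22 mm wide; open, the fingers measure 114 mm over their backs; the gripper's body (76 mm by 85 mm) begins 54 mm behind the grasp point. The pads swing forward as they close: fully open they stand 13 mm farther back than shut.
Start: joints at [1.019, 0.313, 1.498, -0, 1.331, -0.223], TCP at [169.539, 496.878, 204.294] pointing down, gripper open.
Joint ranges: [-2.94, 2.94], [-0.97, 2.17], [0.19, 2.56], [-1.23, 4.37], [0.02, 3.11], [-2.88, 2.88]. Speed limits (rad/s): [2.39, 2.39, 3.01, 3.14, 3.14, 3.14].

### API

Orientations are given as a unit quaternion [w, x, y, z].
In Python, from rig import ctrl gives the robot as it stands.
- The arm moves only by the tool send_rows, never from a script. Its argument "targets" is a list of rows, each a list of 7 numbers: the closure, from -1 (fully open) to 1 (shut), so that 0 is half open, then the shift along the tool's x, y, z in m, then the turn, a rotation vector about the tool's x, y, z in rad. In form: [[claw, dx, dy, dz, ax, ay, az], ...]. A call has exactly 10 rows; each row shifts and turns the commanded pose from where the row before left it, along the tool's axes as they then stand; what a row does not reach is not made up. A row lasts 1/8 s, in which the tool goes at most 62.5 mm and 10.7 degrees, less where a joint would pass 70% of its speed; a pose out of reach is approached as far as the arm can. A call with a gripper value outside its range is refused whole. The fingers move at their own pace and stop on an object; "squeeze" is the grip in N (left out, the last holds). Time passes only in rows, so rows that do not move let the fingers close, or fill a call up. It gives the time, the measured TCP pose, the force, the opening and the grip force at its end, in the units of the state.
- ctrl.sense(): the state, without advancing time (a new reading comes with each control period).
- ctrl.capture(name): name is "scene" or "top" or "wrist"; returns a dict with "img" (384x512x3 uint8, red, green, blue), "camera_matrix" (3x3 intrinsics, pixels), "R" (3x3) and "t" (3): a world point X has camera coordinates R X + t. Camera axes: x right, y down, z forward; pixel columns grow to the right and rows downward; lengths in mm; the calibration is good to about 2 mm. A picture is of the moment at which its call begins. There is no depth.
- ctrl.finish_job(): hands the job in; it is judged then, once.
Trained networks look in a picture, given as the dict that the camera call returned (one of the last four; its "shot" number tells which), for a name from the list of things; names that differ only in an ending like _2 or _b are one class to them, and where a whole thing is asked for, a point or a joint stands for the part that bears it (a point fixed in the world has none). Each returns a list of dicts, best first, with "score" (0 to 1); they miss things now and then, are a little off and sometimes report something else, mostly with a low value. They report only what shows in the picture. A call takes as long as a camera call. They do not tell look-alikes from the thing itself.
- ctrl.boxes_of(query, picture): "extent" ([left, top, width, height] in pixels, round what is visible of it).
- ctrl.landmark_of(query, picture): "point" ([column, row] in pixels: a listed point, or the origin of a listed thing).
The state is a dict: "time_s": time; "joints": joint angles; "dq": joint speeds; "tau": joint torques, N m; "eef_pos": TCP position; "ee_rot": TCP orientation; "force": force on the tool from outside, world axes, zero at the start; "wrist_torque": the same for the moment, N m; "grip_width": opening from 0.0 (shut) to 1.0 (fully open); "grip_force": force on a finger pad.
Only numpy, scipy, OpenCV 4.12 (cv2) and the standard library are available. Lean on these libraries where they do the work, as an engineer would, in place of code of your own. Each camera call takes 0.05 s, during which the arm holds its last target. There are 200 camera calls.

## Working session

There is one attempt and no reset: what is moved stays moved. The work goes in short steps, Python scripts to look and compute and a tool call to move; the robot and the scene stay as the last step left them, time stands still between calls to the robot, and variables do not carry over. Pictures are saved under pics/ and viewed, at most 10 in all, crops included, and the job is handed in when it is done.

Besides the shell and the picture viewer there is one more tool, called as name(argument=value, ...) on one line, values as JSON. send_rows: Moves the arm, as the interface text tells. Its arguments: {"type":"object","properties":{"targets":{"type":"array"},"squeeze":{"type":"number"}},"required":["targets"]}

```bash
ls; mkdir -p pics; cat > h.py <<'E'
import numpy as np, cv2
from rig import ctrl
from scipy.spatial.transform import Rotation as Ro
def proj(c,X):
    p=np.atleast_2d(X)@np.array(c["R"]).T+np.array(c["t"]); p=p@np.array(c["camera_matrix"]).T
    return p[:,:2]/p[:,2:]
def onz(c,px,z):
    K=np.array(c["camera_matrix"]);R=np.array(c["R"]);t=np.array(c["t"])
    d=R.T@np.linalg.solve(K,[px[0],px[1],1]); o=-R.T@t
    return o+d*(z-o[2])/d[2]
def q2R(q): return Ro.from_quat([q[1],q[2],q[3],q[0]]).as_matrix()
def save(c,n): cv2.imwrite(f"pics/{n}.png",cv2.cvtColor(c["img"],cv2.COLOR_RGB2BGR))
E
python3 - <<'E'
from h import *
s=ctrl.sense();print(s)
cs={n:ctrl.capture(n) for n in("scene","top")}
ims=[]
for n,c in cs.items():
    ims.append(c["img"]); print(n,-np.array(c["R"]).T@np.array(c["t"]))
    for q in["meter","label","shutter_grip","cradle","reader","reader_grip","reader_nose","spray_can","tumbler","jar","soap_dish","nail_brush","cleaner","spare_tiles"]:
        z={"meter":0,"label":80,"shutter_grip":155,"reader":22,"reader_grip":42,"reader_nose":44}.get(q,0)
        print(q,[(np.round(r["point"]),round(r["score"],2),np.round(onz(c,r["point"],z)[:2])) for r in ctrl.landmark_of(q,c)[:3]])
cv2.imwrite("pics/a.png",cv2.cvtColor(cv2.resize(np.vstack(ims),(800,600*2))[:600],cv2.COLOR_RGB2BGR))
cv2.imwrite("pics/b.png",cv2.cvtColor(cv2.resize(cs["top"]["img"],(800,600)),cv2.COLOR_RGB2BGR))
E
```

```text
pics
{'time_s': 0.0, 'joints': array([ 1.01860339e+00,  3.13449085e-01,  1.49847607e+00,  3.07843680e-05,
        1.33101055e+00, -2.23402665e-01]), 'dq': array([ 0.00015497,  0.00023815,  0.00034455,  0.00043317, -0.00052784,
        0.00069317]), 'tau': array([ 7.38417675e-04, -4.12270153e+01, -2.59740865e+01, -1.47239180e-04,
        4.20306606e-03, -4.76114474e-05]), 'eef_pos': array([169.36065893, 496.60728969, 203.72090159]), 'ee_rot': array([-2.67777337e-04,  1.63659229e-01,  9.86516703e-01, -6.16008295e-04]), 'force': array([ 0.47125979,  0.71467304, -0.28895978]), 'wrist_torque': array([-0.03529032, -0.01192362,  0.05737381]), 'grip_force': 0.0, 'grip_width': 0.9977573336708982}
scene [ 989.59173331 -427.65972339  845.37373473]
meter [(array([180., 267.]), 0.97, array([ 480., -215.]))]
label []
shutter_grip [(array([149., 239.]), 0.81, array([ 464., -263.]))]
cradle [(array([291., 196.]), 0.56, array([509., 186.]))]
reader [(array([243., 140.]), 0.78, array([217., 246.])), (array([361., 159.]), 0.7, array([569., 469.])), (array([291., 188.]), 0.65, array([499., 196.]))]
read
[... 1606 characters left out ...]
., 361.])), (array([212., 177.]), 0.94, array([508., 188.]))]
reader_nose [(array([208., 204.]), 0.84, array([424., 201.])), (array([391., 268.]), 0.84, array([ 239., -346.])), (array([165., 192.]), 0.71, array([460., 330.]))]
spray_can [(array([272., 193.]), 0.72, array([464.,   5.])), (array([208., 179.]), 0.24, array([506., 205.]))]
tumbler [(array([156., 133.]), 0.8, array([652., 373.]))]
jar []
soap_dish [(array([397., 129.]), 0.55, array([ 668., -386.])), (array([205., 202.]), 0.21, array([432., 213.]))]
nail_brush [(array([210., 110.]), 0.9, array([725., 203.]))]
cleaner [(array([119., 161.]), 0.58, array([560., 490.]))]
spare_tiles [(array([351., 116.]), 0.55, array([ 708., -243.]))]
```

View pics/a.png

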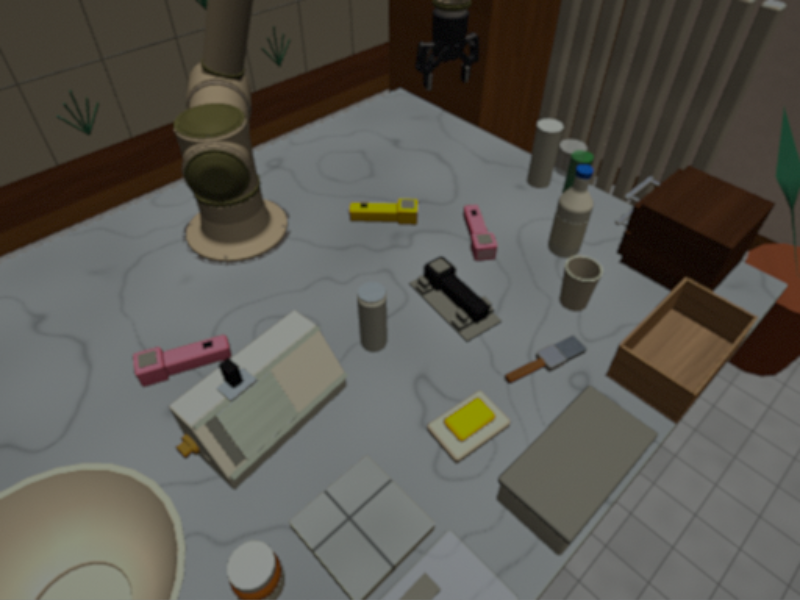

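View pics/b.png

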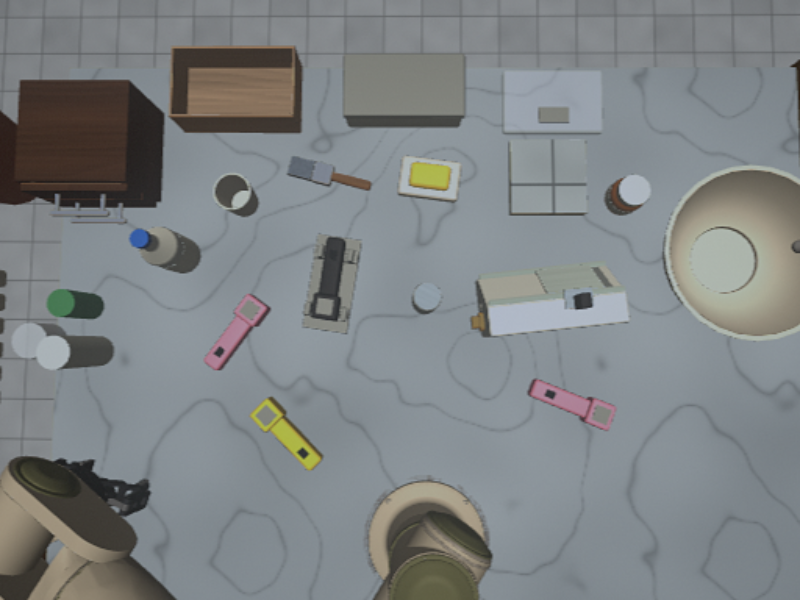

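The scene shows the white meter at right with a black shutter grip at about (583,300) in the top view. The black reader is in the grey cradle at (332,280), nose towards the robot. The pink and yellow ones are decoys. I'll move above the meter for a close look.

send_rows(targets=[[-1,0,0,-0.03,0,0,-0.108],[-1,0,0,-0.03,0,0,-0.108],[-1,0,0,-0.03,0,0,-0.108],[-1,0,0,-0.03,0,0,-0.108],[-1,-0.012,-0.047,0,0,0,0],[-1,-0.012,-0.047,0,0,0,0],[-1,-0.012,-0.047,0,0,0,0],[-1,-0.012,-0.047,0,0,0,0],[-1,-0.012,-0.047,0,0,0,0],[-1,-0.012,-0.047,0,0,0,0]])

```text
time_s: 2.75
eef_pos: [270.4, 222.4, 324.4]
ee_rot: [0.0, -0.052, 0.999, 0.0]
force: [1.3, 0.2, 0.3]
grip_width: 1.002
grip_force: 0.0
```

send_rows(targets=[[-1,-0.012,-0.047,0,0,0,0],[-1,-0.012,-0.047,0,0,0,0],[-1,-0.012,-0.047,0,0,0,0],[-1,-0.012,-0.047,0,0,0,0],[-1,-0.012,-0.047,0,0,0,0],[-1,-0.012,-0.047,0,0,0,0],[-1,-0.012,-0.047,0,0,0,0],[-1,-0.012,-0.047,0,0,0,0],[-1,-0.012,-0.047,0,0,0,0],[-1,-0.012,-0.047,0,0,0,0]])

```text
time_s: 4.0
eef_pos: [438.3, -233.0, 324.3]
ee_rot: [0.0, -0.051, 0.999, -0.0]
force: [-0.4, 1.2, 0.5]
grip_width: 0.999
grip_force: 0.0
```

```bash
python3 - <<'E'
from h import *
s=ctrl.sense();print(s["time_s"],s["eef_pos"],q2R(s["ee_rot"]).round(3),s["joints"].round(2))
c=ctrl.capture("wrist");save(c,"w1")
print(-np.array(c["R"]).T@np.array(c["t"]))
for q,z in [("meter",0),("shutter_grip",155),("spray_can",0)]:
    print(q,[(np.round(r["point"],1),round(r["score"],2),np.round(onz(c,r["point"],z)[:2])) for r in ctrl.landmark_of(q,c)[:3]])
np.save("w1.npy",c,allow_pickle=True)
E
```

```text
4.0 [ 438.31350974 -232.9658122   324.30841606] [[-0.995 -0.103  0.   ]
 [-0.103  0.995 -0.   ]
 [-0.    -0.    -1.   ]] [-0.73  0.19  1.34  0.    1.6  -2.4 ]
[ 366.6396209  -239.47985211  494.53549721]
meter [(array([259.1, 168.8]), 0.85, array([ 478., -223.]))]
shutter_grip [(array([229.8, 177.4]), 0.97, array([ 459., -265.]))]
spray_can [(array([384.3, 172.3]), 0.63, array([461.,  10.]))]
```

View pics/w1.png

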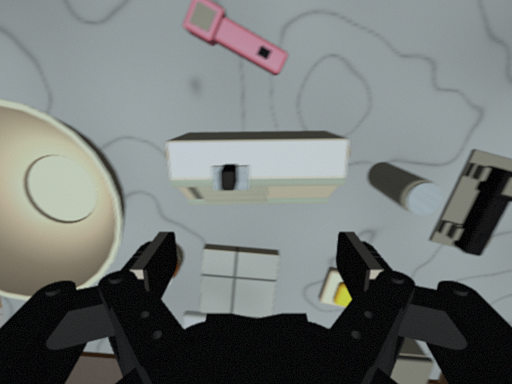

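The wrist picture shows the meter's flat top at (167–349, 140–180), the black grip at (229,178) and the can at (415,195). I'll measure the flat top's pose.

```bash
python3 - <<'E'
from h import *
c=np.load("w1.npy",allow_pickle=True).item()
g=cv2.cvtColor(c["img"],cv2.COLOR_RGB2GRAY)
print(g[130:210:3,180].tolist(), g[130:210:3,320].tolist(), g[160,155:185:2].tolist(), g[160,335:360:2].tolist())
def sub(col,r0,r1):
    v=g[r0:r1,col].astype(float); d=np.abs(np.diff(cv2.GaussianBlur(v[:,None],(1,5),0)[:,0])); i=d.argmax(); return r0+i+0.5
def fit(r0,r1,cols):
    p=np.array([onz(c,[x,sub(x,r0,r1)],125)[:2] for x in cols]); k=np.polyfit(p[:,1],p[:,0],1); res=np.abs(np.polyval(k,p[:,1])-p[:,0]).max(); return k,res
cols=list(range(178,210,4))+list(range(256,344,4))
for r in((132,148),(172,190)):
    k,res=fit(*r,cols); print("edge x at y=-225:",np.polyval(k,-225),"slope",k[0],"res",res)
row=lambda r,a,b:a+np.abs(np.diff(g[r,a:b].astype(float))).argmax()+.5
for r in(150,160,170): print([onz(c,[row(r,*ab),r],125)[:2].round(1) for ab in((158,176),(338,358))])
E
```

```text
[159, 163, 76, 61, 187, 200, 199, 199, 197, 200, 198, 200, 200, 200, 199, 200, 194, 165, 162, 161, 162, 156, 157, 158, 157, 158, 158] [122, 58, 56, 154, 201, 200, 200, 200, 199, 200, 199, 198, 199, 200, 198, 199, 173, 162, 159, 168, 166, 165, 167, 161, 158, 160, 161] [161, 161, 162, 159, 160, 160, 164, 185, 199, 199, 199, 199, 200, 199, 199] [200, 200, 200, 199, 199, 186, 171, 157, 150, 151, 147, 151, 146]
edge x at y=-225: 408.70035142484335 slope -0.11443653041222189 res 0.7098390714049856
edge x at y=-225: 464.6833078818266 slope -0.13075790008849852 res 8.473343390546404
[array([ 436.8, -356. ]), array([ 412. , -112.7])]
[array([ 450.6, -354.5]), array([ 425.3, -107.3])]
[array([ 464.7, -353. ]), array([ 439.6, -107.3])]
```

send_rows(targets=[[-1,-0.009,-0.016,0.02,0,0,-0.011],[-1,-0.0085,-0.017,0.03,0,0,0],[-1,0,0,0.03,0,0,0],[-1,0,0,0.03,0,0,0],[-1,0,0,0.025,0,0,0],[-1,0,0,0.025,0,0,0],[-1,0,0,0.023,0,0,0],[1,0,0,0,0,0,0],[1,0,0,0,0,0,0],[1,0,0,0,0,0,0]], squeeze=30)

```text
time_s: 5.45
eef_pos: [459.4, -262.3, 142.5]
ee_rot: [0.001, -0.057, 0.998, -0.001]
force: [0.0, -0.2, 0.1]
grip_width: 0.38
grip_force: 0.0
```

send_rows(targets=[[1,0,0,0,0,0,0],[1,0,0,0,0,0,0],[1,0,0,0,0,0,0],[1,0,0.005,0,0,0,0],[1,0,0.012,0,0,0,0],[1,0,0.013,0,0,0,0],[1,0,0.015,0,0,0,0],[1,0,0.015,0,0,0,0],[1,0,0.015,0,0,0,0],[1,0,0.005,0,0,0,0]])

```text
time_s: 6.7
eef_pos: [450.1, -182.8, 142.3]
ee_rot: [0.001, -0.057, 0.998, -0.001]
force: [-0.9, -1.8, 5.8]
grip_width: 0.217
grip_force: 29.3
```

```bash
python3 - <<'E'
from h import *
s=ctrl.sense();print(s["eef_pos"],s["force"],s["grip_width"],s["grip_force"])
c=ctrl.capture("wrist");print([(r["point"],r["score"],onz(c,r["point"],155)) for r in ctrl.landmark_of("shutter_grip",c)][:2])
print([(r["point"],r["score"],onz(c,r["point"],82)) for r in ctrl.landmark_of("label",c)][:2])
save(c,"w2")
E
```

```text
[ 450.09784489 -182.77225752  142.25743639] [-0.89526511 -1.81050438  5.80968081] 0.21673887636790512 29.316213726997375
[([254.6, 220.6], 0.68, array([ 447.44058884, -183.47615721,  155.        ]))]
[([145.2, 228.2], 0.86, array([ 498.75558378, -280.67470098,   82.        ]))]
```

View pics/w2.png

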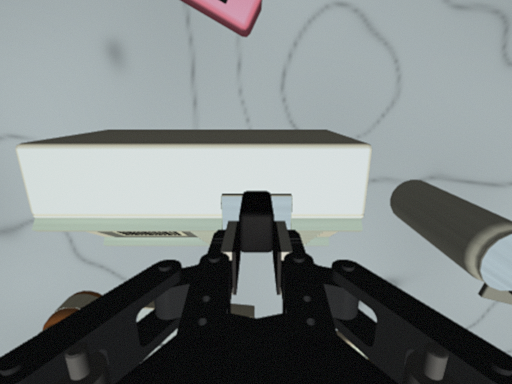

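The picture shows the grip pinched and the label's bars appearing at (150,235). I'll keep sliding it open.

send_rows(targets=[[1,0,0.005,0,0,0,0],[1,0,0.005,0,0,0,0],[1,0,0.004,0,0,0,0],[1,0,0.003,0,0,0,0],[1,0,0.003,0,0,0,0],[1,0,0.002,0,0,0,0],[1,0,0.001,0,0,0,0],[1,0,0.001,0,0,0,0],[1,0,0.001,0,0,0,0],[1,0,0.001,0,0,0,0]])

```text
time_s: 8.1
eef_pos: [448.7, -167.9, 142.7]
ee_rot: [0.002, -0.057, 0.998, -0.012]
force: [1.7, -58.3, -16.0]
grip_width: 0.212
grip_force: 29.7
```

send_rows(targets=[[1,0,-0.008,0,0,0,0],[-1,0,0,0,0,0,0],[-1,0,0,0,0,0,0],[-1,0,0,0,0,0,0],[-1,0,0,-0.015,0,0,0],[-1,0,0,-0.03,0,0,0],[-1,0,0,-0.04,0,0,0],[-1,0,0.01,-0.05,0,0,0],[-1,0,0.03,-0.045,0,0,0],[-1,0,0.04,0,0,0,0]])

```text
time_s: 9.35
eef_pos: [439.3, -85.0, 325.3]
ee_rot: [0.003, -0.057, 0.998, -0.002]
force: [0.3, 0.6, -1.6]
grip_width: 0.998
grip_force: 0.0
```

send_rows(targets=[[-1,0.002,0.04,0,0,0,0],[-1,0.002,0.04,0,0,0,0],[-1,0.002,0.04,0,0,0,0],[-1,0.002,0.04,0,0,0,0],[-1,0.002,0.04,0,0,0,0],[-1,0.002,0.04,0,0,0,0],[-1,0.002,0.04,0,0,0,0],[-1,0,0,0,0,0,0],[-1,0,0,0,0,0,0],[-1,0,0,0,0,0,0]])

```text
time_s: 10.6
eef_pos: [393.1, 190.4, 321.6]
ee_rot: [0.0, -0.056, 0.998, -0.0]
force: [-0.7, 0.0, 0.0]
grip_width: 1.002
grip_force: 0.0
```

```bash
python3 - <<'E'
from h import *
s=ctrl.sense();print(s["eef_pos"],q2R(s["ee_rot"]).round(3),s["force"],s["joints"].round(2))
c=ctrl.capture("wrist");save(c,"w3");np.save("w3.npy",c,allow_pickle=True)
for q,z in(("shutter_grip",155),("label",82),("reader_grip",42),("reader_nose",44),("reader",22),("cradle",0),("spray_can",0)):
    print(q,[(np.round(r["point"]),round(r["score"],2),onz(c,r["point"],z)[:2].round(1)) for r in ctrl.landmark_of(q,c)][:3])
E
```

```text
[393.05380822 190.41281634 321.59535018] [[-0.994 -0.113  0.   ]
 [-0.113  0.994 -0.   ]
 [-0.    -0.    -1.   ]] [-7.00886900e-01  2.18302114e-02  5.40111469e-04] [ 0.18  0.05  1.51 -0.    1.58 -1.5 ]
shutter_grip []
label []
reader_grip [(array([321.,  35.]), 0.92, array([210.7, 267.1])), (array([251., 213.]), 0.71, array([504.6, 193.3])), (array([360., 166.]), 0.6, array([399.1, 367.9]))]
reader_nose [(array([261., 170.]), 0.97, array([424.2, 202.3])), (array([325., 196.]), 0.88, array([458.4, 318.9])), (array([352.,  76.]), 0.64, array([261.8, 324.8]))]
reader [(array([248., 211.]), 0.95, array([509.3, 188.7])), (array([360., 162.]), 0.74, array([395.1, 374.3])), (array([316.,  32.]), 0.68, array([202.4, 262.9]))]
cradle [(array([251., 202.]), 0.83, array([499.7, 192.5])), (array([244., 296.]), 0.29, array([715. , 199.9]))]
spray_can []
```

View pics/w3.png

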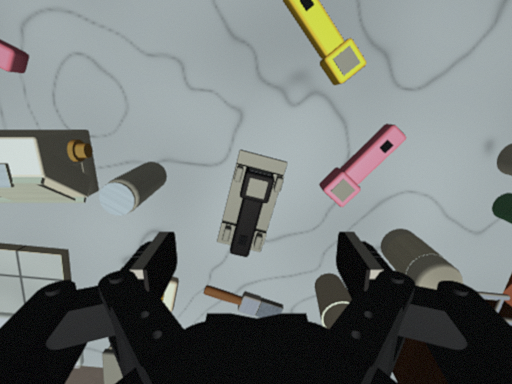

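The reader lies in the cradle, head at (258,185) and handle end at (241,250). I'll get its axis angle from the dark mask and the cradle's corner points.

```bash
python3 - <<'E'
from h import *
c=np.load("w3.npy",allow_pickle=True).item()
a=onz(c,(240,150),8);b=onz(c,(287,160),8);d=onz(c,(265,250),8);e=onz(c,(218,245),8)
print(a,b,d,e,(a+b+d+e)/4, np.arctan2(*(a-e)[1::-1]),np.arctan2(*(b-d)[1::-1]))
g=cv2.cvtColor(c["img"],cv2.COLOR_RGB2GRAY)
# handle: dark, centroid per row
P=[]
for r in range(206,238,2):
    xs=np.where(g[r,228:276]<60)[0]+228
    if len(xs): P.append(onz(c,(np.mean([xs.min(),xs.max()]),r),58)); 
    print(r,xs.min() if len(xs) else 0,xs.max() if len(xs) else 0,end=";")
P=np.array(P);k=np.polyfit(P[:,0],P[:,1],1);print("\nslope dy/dx",k[0],"y at x=505",np.polyval(k,505))
p=onz(c,(241,252),58);print(p, onz(c,(258,171),66))
E
```

```text
[400.22432268 162.27036008   8.        ] [408.7975385  248.39959432   8.        ] [594.24976302 230.88464987   8.        ] [593.67455088 136.76324633   8.        ] [499.23654377 194.57946265   8.        ] 3.010495264557144 3.04742745802179
206 241 261;208 240 260;210 240 260;212 239 259;214 239 258;216 238 258;218 238 257;220 237 257;222 228 256;224 230 256;226 228 255;228 228 255;230 235 261;232 234 265;234 234 261;236 233 261;
slope dy/dx -0.042187845637784584 y at x=505 188.4300331878648
[574.8866456 183.6164765  58.       ] [421.31379326 196.77976022  66.        ]
```

send_rows(targets=[[-1,-0.02,-0.002,0.01,0,0,0],[-1,-0.03,-0.003,0.02,0,0,0],[-1,-0.03,-0.003,0.03,0,0,0],[-1,-0.0285,-0.0027,0.03,0,0,0],[-1,0,0,0.03,0,0,0.07],[-1,0,0,0.03,0,0,0.07],[-1,0,0,0.03,0,0,0.08],[-1,0,0,0.02,0,0,0],[-1,0,0,0,0,0,0],[-1,0,0,0,0,0,0]])

```text
time_s: 12.25
eef_pos: [502.4, 193.0, 122.2]
ee_rot: [0.001, 0.053, 0.999, 0.0]
force: [0.8, -0.7, 0.6]
grip_width: 1.0
grip_force: 0.0
```

```bash
python3 - <<'E'
from h import *
s=ctrl.sense();R=q2R(s["ee_rot"]);print(s["eef_pos"],R.round(3),s["force"],s["joints"].round(2))
c=ctrl.capture("wrist");save(c,"w4")
for q,z in(("reader_grip",42),("reader_nose",44),("reader",22),("cradle",0)):
    print(q,[(np.round(r["point"]),round(r["score"],2),onz(c,r["point"],z)[:2].round(1)) for r in ctrl.landmark_of(q,c)][:2])
print(proj(c,s["eef_pos"]))
E
```

```text
[502.39614828 192.98872969 122.24003306] [[-0.994  0.105  0.001]
 [ 0.105  0.994  0.   ]
 [-0.001  0.    -1.   ]] [ 0.84445757 -0.66715581  0.64270884] [ 0.15  0.42  1.57  0.    1.15 -1.32]
reader_grip [(array([255., 186.]), 0.93, array([504.5, 192.4])), (array([448.,  47.]), 0.81, array([401. , 365.1]))]
reader_nose [(array([256.,  98.]), 0.76, array([424.6, 201.9])), (array([391., 126.]), 0.74, array([461.4, 319.2]))]
reader [(array([254., 186.]), 0.88, array([510.4, 190.8])), (array([432.,  50.]), 0.73, array([400.2, 364.8]))]
cradle []
[[255.36136304 216.83830771]]
```

View pics/w4.png

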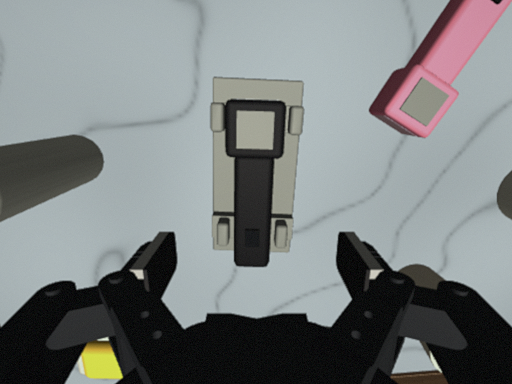

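The reader is centred under the tool and in line with it (axis at column ~254). I'll descend and grip.

send_rows(targets=[[-1,-0.002,0,0.02,0,0,0],[-1,0,0,0.025,0,0,0],[-1,0,0,0.025,0,0,0],[-1,0,0,0.02,0,0,0],[-1,0,0,0.011,0,0,0],[-1,0,0,0,0,0,0],[1,0,0,0,0,0,0],[1,0,0,0,0,0,0],[1,0,0,0,0,0,0],[1,0,0,0,0,0,0]], squeeze=60)

```text
time_s: 13.75
eef_pos: [504.3, 192.7, 21.3]
ee_rot: [0.001, 0.053, 0.999, 0.0]
force: [-2.2, -0.6, 6.5]
grip_width: 0.399
grip_force: 60.6
```

send_rows(targets=[[1,0,0,0,0,0,0],[1,0,0,0,0,0,0],[1,0,0,-0.01,0,0,0],[1,0,0,-0.02,0,0,0],[1,0,0,-0.03,0,0,0],[1,0,0,-0.04,0,0,0],[1,0,0,-0.05,0,0,0],[1,0,0,-0.05,0,0,0],[1,0,0,-0.04,0,0,0],[1,0,0,-0.03,0,0,0]])

```text
time_s: 15.0
eef_pos: [503.6, 192.7, 292.5]
ee_rot: [0.001, 0.053, 0.999, 0.0]
force: [0.6, 0.5, -3.4]
grip_width: 0.397
grip_force: 60.3
```

```bash
python3 - <<'E'
from h import *
s=ctrl.sense();R=q2R(s["ee_rot"]);p=s["eef_pos"];print(p,s["ee_rot"],R.round(3),s["force"],s["wrist_torque"],s["joints"].round(2),s["grip_width"],s["grip_force"])
c=ctrl.capture("wrist");save(c,"w5")
for q in("reader_grip","reader_nose"): 
    for r in ctrl.landmark_of(q,c)[:2]:
        X=onz(c,r["point"],p[2]+19); print(q,r["point"],round(r["score"],2),X, "tool:",R.T@(X-p))
E
```

```text
[503.61896527 192.71741693 292.47068996] [7.04338121e-04 5.28278375e-02 9.98603372e-01 1.71386203e-04] [[-0.994  0.106  0.001]
 [ 0.106  0.994  0.   ]
 [-0.001  0.    -1.   ]] [ 0.56458007  0.49628199 -3.40197136] [ 0.00752241 -0.05616118 -0.01881369] [ 0.15  0.3   1.29  0.    1.55 -1.32] 0.3970403146902112 60.343998670578
reader_grip [371.9, 69.5] 0.6 [420.51328646 262.15846122 311.47068996] tool: [ 89.94196387  60.293065   -19.09978878]
reader_nose [339.4, 115.9] 0.9 [441.96448253 245.05749773 311.47068996] tool: [ 66.80622572  45.55082263 -19.0738057 ]
reader_nose [260.4, 91.0] 0.65 [424.78936404 203.9930142  311.47068996] tool: [ 79.55281711   2.90343522 -19.1092773 ]
```

View pics/w5.png

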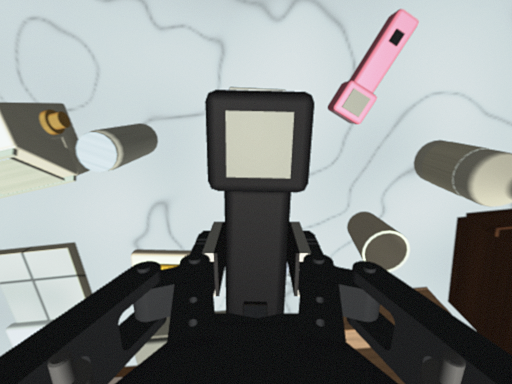

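Reader is held squarely, head at (258,140). Now check the label from the scene camera and work out the moves.

```bash
cat >> h.py <<'E'
def plan(way,R1,p0=None,R0=None):
    """way: list of (pos, nrows, fraction of rotation done at its end)"""
    s=ctrl.sense(); p=np.array(s["eef_pos"] if p0 is None else p0); R=q2R(s["ee_rot"]) if R0 is None else R0
    rv=Ro.from_matrix(R.T@R1).as_rotvec(); f0=0; Rs=R.copy()
    for q,n,f in way:
        dp=(np.array(q)-p)/n; dr=rv*(f-f0)/n; f0=f
        for i in range(n):
            print((R.T@dp/1000).round(4).tolist(),dr.round(4).tolist()); R=R@Ro.from_rotvec(dr).as_matrix()
        p=np.array(q); print('--')
def aim():
    yw=0.1139; bx=np.array([np.cos(yw),np.sin(yw),0]); by=np.array([-np.sin(yw),np.cos(yw),0]);a=np.radians(35)
    lz=np.cos(a)*bx+np.array([0,0,np.sin(a)]); return np.c_[-lz,by,np.cross(-lz,by)]
E
python3 - <<'E'
from h import *
c=ctrl.capture("scene")
for q,z in(("label",82.5),("shutter_grip",155)): print(q,[(r["point"],round(r["score"],2),onz(c,r["point"],z).round(1)) for r in ctrl.landmark_of(q,c)[:2]])
R=aim();L=np.array([501.4,-280.8,82.5]);t=L-R@[160,0,-22.7];print(R.round(3),t)
print(proj(c,L))
plan([((560,0,300),8,.3),((630,-265,260),10,.75),(t-R[:,0]*0,6,1)],R)
E
```

```text
label [([156.1, 269.8], 0.75, array([ 496.8, -281.5,   82.5]))]
shutter_grip [([179.9, 214.4], 0.64, array([ 452., -169.,  155.])), ([283.0, 96.6], 0.58, array([261.5, 397.6, 155. ]))]
[[-0.814 -0.114  0.57 ]
 [-0.093  0.994  0.065]
 [-0.574  0.    -0.819]] [ 644.55090286 -264.42423543  155.67747841]
[[157.44102992 270.86493603]]
[-0.0096, -0.0232, -0.0014] [-0.0025, -0.0229, -0.008]
[-0.0094, -0.0233, -0.0013] [-0.0025, -0.0229, -0.008]
[-0.0093, -0.0233, -0.0011] [-0.0025, -0.0229, -0.008]
[-0.0091, -0.0234, -0.001] [-0.0025, -0.0229, -0.008]
[-0.0089, -0.0235, -0.0008] [-0.0025, -0.0229, -0.008]
[-0.0088, -0.0235, -0.0007] [-0.0025, -0.0229, -0.008]
[-0.0086, -0.0236, -0.0005] [-0.0025, -0.0229, -0.008]
[-0.0084, -0.0237, -0.0004] [-0.0025, -0.0229, -0.008]
--
[-0.0073, -0.0262, 0.005] [-0.003, -0.0275, -0.0096]
[-0.0069, -0.0263, 0.0051] [-0.003, -0.0275, -0.0096]
[-0.0065, -0.0264, 0.0053] [-0.003, -0.0275, -0.0096]
[-0.0061, -0.0265, 0.0053] [-0.003, -0.0275, -0.0096]
[-0.0057, -0.0266, 0.0054] [-0.003, -0.0275, -0.0096]
[-0.0053, -0.0266, 0.0055] [-0.003, -0.0275, -0.0096]
[-0.0049, -0.0267, 0.0056] [-0.003, -0.0275, -0.0096]
[-0.0045, -0.0268, 0.0056] [-0.003, -0.0275, -0.0096]
[-0.0041, -0.0268, 0.0056] [-0.003, -0.0275, -0.0096]
[-0.0036, -0.0269, 0.0057] [-0.003, -0.0275, -0.0096]
--
[0.0055, -0.0003, 0.0167] [-0.0028, -0.0255, -0.0089]
[0.0059, -0.0003, 0.0165] [-0.0028, -0.0255, -0.0089]
[0.0064, -0.0003, 0.0164] [-0.0028, -0.0255, -0.0089]
[0.0068, -0.0002, 0.0162] [-0.0028, -0.0255, -0.0089]
[0.0072, -0.0002, 0.016] [-0.0028, -0.0255, -0.0089]
[0.0076, -0.0002, 0.0158] [-0.0028, -0.0255, -0.0089]
--
```

send_rows(targets=[[1,-0.0096,-0.0232,-0.0014,-0.0025,-0.0229,-0.008],[1,-0.0094,-0.0233,-0.0013,-0.0025,-0.0229,-0.008],[1,-0.0093,-0.0233,-0.0011,-0.0025,-0.0229,-0.008],[1,-0.0091,-0.0234,-0.001,-0.0025,-0.0229,-0.008],[1,-0.0089,-0.0235,-0.0008,-0.0025,-0.0229,-0.008],[1,-0.0088,-0.0235,-0.0007,-0.0025,-0.0229,-0.008],[1,-0.0086,-0.0236,-0.0005,-0.0025,-0.0229,-0.008],[1,-0.0084,-0.0237,-0.0004,-0.0025,-0.0229,-0.008],[1,-0.0073,-0.0262,0.005,-0.003,-0.0275,-0.0096],[1,-0.0069,-0.0263,0.0051,-0.003,-0.0275,-0.0096]])

```text
time_s: 16.55
eef_pos: [574.2, -53.5, 292.1]
ee_rot: [0.118, 0.011, 0.993, 0.007]
force: [0.0, -0.3, -3.1]
grip_width: 0.4
grip_force: 60.4
```

send_rows(targets=[[1,-0.0065,-0.0264,0.0053,-0.003,-0.0275,-0.0096],[1,-0.0061,-0.0265,0.0053,-0.003,-0.0275,-0.0096],[1,-0.0057,-0.0266,0.0054,-0.003,-0.0275,-0.0096],[1,-0.0053,-0.0266,0.0055,-0.003,-0.0275,-0.0096],[1,-0.0049,-0.0267,0.0056,-0.003,-0.0275,-0.0096],[1,-0.0045,-0.0268,0.0056,-0.003,-0.0275,-0.0096],[1,-0.0041,-0.0268,0.0056,-0.003,-0.0275,-0.0096],[1,-0.0036,-0.0269,0.0057,-0.003,-0.0275,-0.0096],[1,0,0,0,0,0,0],[1,0,0,0,0,0,0]])

```text
time_s: 17.8
eef_pos: [630.5, -264.2, 261.0]
ee_rot: [0.227, -0.028, 0.973, 0.013]
force: [-0.6, 0.2, -3.6]
grip_width: 0.399
grip_force: 60.5
```

```bash
python3 - <<'E'
from h import *
s=ctrl.sense();print(s["time_s"],s["eef_pos"],s["joints"].round(2),s["grip_width"],s["grip_force"])
R=aim();L=np.array([500,-281,82.5]);t=L-R@[160,0,-22.7];print(t)
plan([(t,6,1)],R)
E
```

```text
17.8 [ 630.47000264 -264.21737911  261.03200385] [-0.7   0.41  1.29  0.35  1.13 -2.43] 0.39899047588532793 60.456751585006714
[ 643.15090286 -264.62423543  155.67747841]
[0.0059, -0.0004, 0.0167] [-0.0026, -0.0253, -0.0089]
[0.0063, -0.0004, 0.0165] [-0.0026, -0.0253, -0.0089]
[0.0067, -0.0004, 0.0164] [-0.0026, -0.0253, -0.0089]
[0.0071, -0.0004, 0.0162] [-0.0026, -0.0253, -0.0089]
[0.0076, -0.0004, 0.016] [-0.0026, -0.0253, -0.0089]
[0.008, -0.0003, 0.0158] [-0.0026, -0.0253, -0.0089]
--
```

send_rows(targets=[[1,0.0059,-0.0004,0.0167,-0.0026,-0.0253,-0.0089],[1,0.0063,-0.0004,0.0165,-0.0026,-0.0253,-0.0089],[1,0.0067,-0.0004,0.0164,-0.0026,-0.0253,-0.0089],[1,0.0071,-0.0004,0.0162,-0.0026,-0.0253,-0.0089],[1,0.0076,-0.0004,0.016,-0.0026,-0.0253,-0.0089],[1,0.008,-0.0003,0.0158,-0.0026,-0.0253,-0.0089],[1,0,0,0,0,0,0],[1,0,0,0,0,0,0],[1,0,0,0,0,0,0],[1,0,0,0,0,0,0]])

```text
time_s: 19.05
eef_pos: [643.9, -265.4, 157.3]
ee_rot: [0.301, -0.055, 0.952, 0.016]
force: [0.7, -0.2, -3.8]
grip_width: 0.397
grip_force: 60.5
```

```bash
python3 - <<'E'
from h import *
s=ctrl.sense();R=q2R(s["ee_rot"]);p=s["eef_pos"];print(s["time_s"],p,s["force"],s["grip_width"])
print("read",p+R@[160,0,-22.7],"ang",np.degrees(np.arccos((R[:,0]@aim()[:,0]))))
c=ctrl.capture("wrist")
for q,z in(("reader_nose",0),("label",82.5),("shutter_grip",155)): print(q,[(r["point"],round(r["score"],2),onz(c,r["point"],z).round(1)) for r in ctrl.landmark_of(q,c)[:2]])
print(proj(c,[p+R@[80,0,-22.7],[500,-281,82.5]]))
d=ctrl.capture("scene")
for q,z in(("reader_nose",0),("label",82.5),("shutter_grip",155)): print(q,[(r["point"],round(r["score"],2),onz(d,r["point"],z).round(1)) for r in ctrl.landmark_of(q,d)[:2]])
print(proj(d,[p+R@[80,0,-22.7],[500,-281,82.5]]))
cv2.imwrite("pics/w6.png",cv2.cvtColor(np.vstack([c["img"][:230],cv2.resize(d["img"][170:370,60:316],(512,400))[:350]]),cv2.COLOR_RGB2BGR))
E
```

```text
19.05 [ 643.87913507 -265.36626269  157.27384679] [ 0.69824759 -0.19396603 -3.82000438] 0.39677950013785995
read [ 500.90041233 -281.90507033   83.79702946] ang 0.14430269759313988
reader_nose [([260.2, 91.1], 0.76, array([ 648.3, -260.7,    0. ]))]
label []
shutter_grip []
[[ 255.01002783   88.68985868]
 [ 257.08019422 -112.21571901]]
reader_nose [([86.8, 234.6], 0.96, array([ 211.5, -345.1,    0. ])), ([313.1, 163.2], 0.83, array([457.8, 354.5,   0. ]))]
label [([158.0, 274.4], 0.72, array([ 510.3, -285. ,   82.5]))]
shutter_grip [([182.3, 211.5], 0.71, array([ 448.4, -159.4,  155. ]))]
[[172.18230689 276.52643208]
 [157.04054877 270.53800699]]
```

View pics/w6.png

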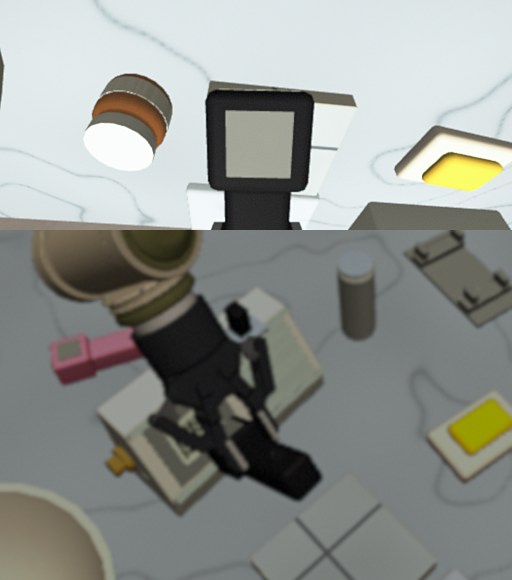

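The reader is aimed at the label and clear of everything: handle end at (290,470) in the lower part of the picture, label bars at (190,435). I'll hold, then plan the return.

send_rows(targets=[[1,0,0,0,0,0,0],[1,0,0,0,0,0,0],[1,0,0,0,0,0,0],[1,0,0,0,0,0,0],[1,0,0,0,0,0,0],[1,0,0,0,0,0,0],[1,0,0,0,0,0,0],[1,0,0,0,0,0,0],[1,0,0,0,0,0,0],[1,0,0,0,0,0,0]])

```text
time_s: 20.7
eef_pos: [643.6, -265.4, 156.6]
ee_rot: [0.301, -0.054, 0.952, 0.016]
force: [0.5, 0.9, -3.2]
grip_width: 0.401
grip_force: 60.5
```

```bash
python3 - <<'E'
from h import *
s=ctrl.sense();print(s["time_s"],s["eef_pos"])
R1=q2R([.0007,.0528,.9986,.0002])
plan([((632,-265,250),6,.2),((560,0,295),11,.7),((504,192.7,270),9,1)],R1)
E
```

```text
20.7 [ 643.6469889 -265.4025795  156.5841971]
[-0.0074, 0.0003, -0.0138] [0.0022, 0.0203, 0.0071]
[-0.0071, 0.0003, -0.014] [0.0022, 0.0203, 0.0071]
[-0.0068, 0.0003, -0.0141] [0.0022, 0.0203, 0.0071]
[-0.0065, 0.0003, -0.0143] [0.0022, 0.0203, 0.0071]
[-0.0062, 0.0003, -0.0144] [0.0022, 0.0203, 0.0071]
[-0.0059, 0.0003, -0.0145] [0.0022, 0.0203, 0.0071]
--
[0.0024, 0.0245, -0.0057] [0.003, 0.0277, 0.0097]
[0.0028, 0.0245, -0.0057] [0.003, 0.0277, 0.0097]
[0.0032, 0.0244, -0.0057] [0.003, 0.0277, 0.0097]
[0.0036, 0.0244, -0.0056] [0.003, 0.0277, 0.0097]
[0.004, 0.0243, -0.0056] [0.003, 0.0277, 0.0097]
[0.0044, 0.0243, -0.0056] [0.003, 0.0277, 0.0097]
[0.0048, 0.0242, -0.0055] [0.003, 0.0277, 0.0097]
[0.0052, 0.0242, -0.0054] [0.003, 0.0277, 0.0097]
[0.0056, 0.0241, -0.0054] [0.003, 0.0277, 0.0097]
[0.0059, 0.024, -0.0053] [0.003, 0.0277, 0.0097]
[0.0063, 0.0239, -0.0052] [0.003, 0.0277, 0.0097]
--
[0.0075, 0.0211, 0.0017] [0.0022, 0.0203, 0.0071]
[0.0076, 0.0211, 0.0018] [0.0022, 0.0203, 0.0071]
[0.0077, 0.021, 0.0019] [0.0022, 0.0203, 0.0071]
[0.0079, 0.021, 0.0021] [0.0022, 0.0203, 0.0071]
[0.008, 0.0209, 0.0022] [0.0022, 0.0203, 0.0071]
[0.0081, 0.0208, 0.0023] [0.0022, 0.0203, 0.0071]
[0.0082, 0.0208, 0.0024] [0.0022, 0.0203, 0.0071]
[0.0083, 0.0207, 0.0025] [0.0022, 0.0203, 0.0071]
[0.0084, 0.0207, 0.0027] [0.0022, 0.0203, 0.0071]
--
```

send_rows(targets=[[1,0,0,0,0,0,0],[1,0,0,0,0,0,0],[1,0,0,0,0,0,0],[1,0,0,0,0,0,0],[1,-0.0074,0.0003,-0.0138,0.0022,0.0203,0.0071],[1,-0.0071,0.0003,-0.014,0.0022,0.0203,0.0071],[1,-0.0068,0.0003,-0.0141,0.0022,0.0203,0.0071],[1,-0.0065,0.0003,-0.0143,0.0022,0.0203,0.0071],[1,-0.0062,0.0003,-0.0144,0.0022,0.0203,0.0071],[1,-0.0059,0.0003,-0.0145,0.0022,0.0203,0.0071]])

```text
time_s: 21.95
eef_pos: [631.9, -264.9, 250.4]
ee_rot: [0.242, -0.033, 0.97, 0.013]
force: [0.4, -0.1, -2.8]
grip_width: 0.401
grip_force: 60.5
```

send_rows(targets=[[1,0.0024,0.0245,-0.0057,0.003,0.0277,0.0097],[1,0.0028,0.0245,-0.0057,0.003,0.0277,0.0097],[1,0.0032,0.0244,-0.0057,0.003,0.0277,0.0097],[1,0.0036,0.0244,-0.0056,0.003,0.0277,0.0097],[1,0.004,0.0243,-0.0056,0.003,0.0277,0.0097],[1,0.0044,0.0243,-0.0056,0.003,0.0277,0.0097],[1,0.0048,0.0242,-0.0055,0.003,0.0277,0.0097],[1,0.0052,0.0242,-0.0054,0.003,0.0277,0.0097],[1,0.0056,0.0241,-0.0054,0.003,0.0277,0.0097],[1,0.0059,0.024,-0.0053,0.003,0.0277,0.0097]])

```text
time_s: 23.2
eef_pos: [566.4, -23.2, 291.1]
ee_rot: [0.106, 0.016, 0.994, 0.006]
force: [0.5, -0.1, -2.1]
grip_width: 0.4
grip_force: 60.5
```

send_rows(targets=[[1,0.0063,0.0239,-0.0052,0.003,0.0277,0.0097],[1,0.0075,0.0211,0.0017,0.0022,0.0203,0.0071],[1,0.0076,0.0211,0.0018,0.0022,0.0203,0.0071],[1,0.0077,0.021,0.0019,0.0022,0.0203,0.0071],[1,0.0079,0.021,0.0021,0.0022,0.0203,0.0071],[1,0.008,0.0209,0.0022,0.0022,0.0203,0.0071],[1,0.0081,0.0208,0.0023,0.0022,0.0203,0.0071],[1,0.0082,0.0208,0.0024,0.0022,0.0203,0.0071],[1,0.0083,0.0207,0.0025,0.0022,0.0203,0.0071],[1,0.0084,0.0207,0.0027,0.0022,0.0203,0.0071]])

```text
time_s: 24.45
eef_pos: [503.9, 193.5, 269.9]
ee_rot: [0.0, 0.053, 0.999, 0.0]
force: [-0.1, -0.2, -2.3]
grip_width: 0.398
grip_force: 60.5
```

send_rows(targets=[[1,0,0,0.02,0,0,0],[1,0,0,0.04,0,0,0],[1,0,0,0.04,0,0,0],[1,0,0,0.03,0,0,0],[1,0,0,0.03,0,0,0],[1,0,0,0.01,0,0,0],[1,0,0,0,0,0,0],[1,0,0,0,0,0,0],[1,0,0,0,0,0,0],[1,0,0,0,0,0,0]])

```text
time_s: 25.7
eef_pos: [504.5, 192.7, 100.4]
ee_rot: [0.001, 0.053, 0.999, -0.0]
force: [0.2, -0.7, -3.1]
grip_width: 0.397
grip_force: 60.5
```

```bash
python3 - <<'E'
from h import *
s=ctrl.sense();R=q2R(s["ee_rot"]);p=s["eef_pos"];print(s["time_s"],p,s["ee_rot"],R.round(3),s["force"],s["grip_width"])
plan([((504.3,192.7,70),1,1)],q2R([.0007,.0528,.9986,.0002]))
c=ctrl.capture("wrist")
for q in("reader_nose","reader_grip"): print(q,[(r["point"],round(r["score"],2),(R.T@(onz(c,r["point"],p[2]+22)-p)).round(1)) for r in ctrl.landmark_of(q,c)[:2]])
print(proj(c,p+R@[80,0,-22.7]))
E
```

```text
25.7 [504.47432955 192.65465563 100.36392039] [ 8.59146282e-04  5.29661154e-02  9.98595936e-01 -9.10634114e-05] [[-0.994  0.106  0.002]
 [ 0.106  0.994 -0.   ]
 [-0.002 -0.    -1.   ]] [ 0.22638169 -0.70267685 -3.08176135] 0.3966227030514952
[0.0002, 0.0, 0.0304] [-0.0006, 0.0003, -0.0003]
--
reader_nose [([259.2, 91.3], 0.94, array([ 79.2,   2.2, -22.1])), ([404.2, 122.8], 0.62, array([ 63.3,  79.4, -22.1]))]
reader_grip [([254.3, 230.9], 0.89, array([  0.2,  -0.5, -22. ])), ([468.8, 34.4], 0.63, array([105.3, 104.4, -22.2]))]
[[254.83989762  89.67716956]]
```

send_rows(targets=[[1,0,0,0.02,0,0,0],[1,0,0,0.02,0,0,0],[1,0,0,0.015,0,0,0],[1,0,0,0.01,0,0,0],[1,0,0,0.006,0,0,0],[1,0,0,0.004,0,0,0],[1,0,0,0.0025,0,0,0],[1,0,0,0.001,0,0,0],[1,0,0,0,0,0,0],[1,0,0,0,0,0,0]])

```text
time_s: 27.1
eef_pos: [504.5, 192.6, 21.6]
ee_rot: [0.001, 0.053, 0.999, -0.0]
force: [-0.3, -0.6, -2.7]
grip_width: 0.4
grip_force: 60.5
```

send_rows(targets=[[1,0,0,0.0005,0,0,0],[-1,0,0,0,0,0,0],[-1,0,0,0,0,0,0],[-1,0,0,0,0,0,0],[-1,0,0,0,0,0,0],[-1,0,0,0,0,0,0],[-1,0,0,-0.02,0,0,0],[-1,0,0,-0.03,0,0,0],[-1,0,0,-0.03,0,0,0],[-1,0,0,-0.03,0,0,0]])

```text
time_s: 28.35
eef_pos: [504.1, 192.6, 131.9]
ee_rot: [0.0, 0.053, 0.999, -0.0]
force: [-0.4, -0.1, -0.6]
grip_width: 1.001
grip_force: 0.0
```

send_rows(targets=[[-1,0,0,-0.04,0,0,0],[-1,0,0,-0.04,0,0,0],[-1,0,0,-0.04,0,0,0],[-1,0,0,-0.04,0,0,0],[-1,0,0,-0.03,0,0,0],[-1,0,0,0,0,0,-0.08],[-1,0,0,0,0,0,-0.08],[-1,0,0,0,0,0,-0.06],[-1,0,0,0,0,0,0],[-1,0,0,0,0,0,0]])

```text
time_s: 29.6
eef_pos: [504.0, 192.7, 320.9]
ee_rot: [0.0, -0.056, 0.998, -0.0]
force: [-0.3, -0.1, -0.0]
grip_width: 0.996
grip_force: 0.0
```

```bash
python3 - <<'E'
from h import *
s=ctrl.sense();R=q2R(s["ee_rot"]);p=s["eef_pos"];print(s["time_s"],p,R.round(3),s["force"],s["grip_width"])
c=ctrl.capture("wrist")
for q,z in(("reader_nose",44),("reader_grip",42),("cradle",0)): print(q,[(r["point"],round(r["score"],2),onz(c,r["point"],z).round(1)) for r in ctrl.landmark_of(q,c)[:2]])
save(c,"w7")
plan([((448.7,-168,325),10,1)],q2R([0.002,-0.057,.998,-.001]))
E
```

```text
29.6 [504.04244451 192.69443075 320.8617561 ] [[-0.994 -0.113  0.001]
 [-0.113  0.994 -0.   ]
 [-0.001 -0.001 -1.   ]] [-0.25809446 -0.08472607 -0.04567696] 0.996183751465592
reader_nose [([338.1, 132.8], 0.81, array([459.7, 321.6,  44. ])), ([270.0, 100.1], 0.57, array([421.8, 205.4,  44. ]))]
reader_grip [([374.9, 96.7], 0.68, array([398.4, 368.6,  42. ]))]
cradle [([257.0, 143.0], 0.68, array([496.5, 193.4,   0. ]))]
[0.0096, -0.0352, -0.0004] [0.0002, -0.0003, -0.0001]
[0.0096, -0.0352, -0.0004] [0.0002, -0.0003, -0.0001]
[0.0096, -0.0352, -0.0004] [0.0002, -0.0003, -0.0001]
[0.0096, -0.0352, -0.0004] [0.0002, -0.0003, -0.0001]
[0.0096, -0.0352, -0.0004] [0.0002, -0.0003, -0.0001]
[0.0096, -0.0352, -0.0004] [0.0002, -0.0003, -0.0001]
[0.0096, -0.0352, -0.0004] [0.0002, -0.0003, -0.0001]
[0.0096, -0.0352, -0.0004] [0.0002, -0.0003, -0.0001]
[0.0096, -0.0352, -0.0004] [0.0002, -0.0003, -0.0001]
[0.0096, -0.0352, -0.0004] [0.0002, -0.0003, -0.0001]
--
```

View pics/w7.png

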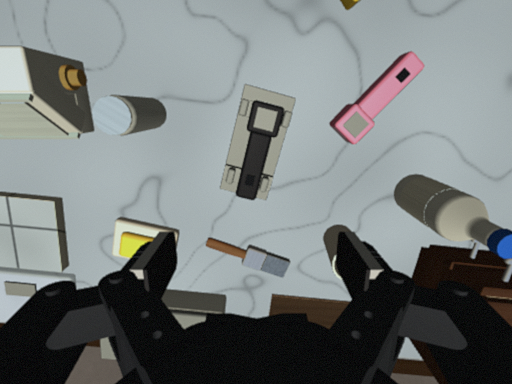

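The reader is seated in its cradle as before: head at (264,120), between the lugs. Now back to the shutter.

send_rows(targets=[[-1,0.0096,-0.0352,0,0,0,0],[-1,0.0096,-0.0352,0,0,0,0],[-1,0.0096,-0.0352,0,0,0,0],[-1,0.0096,-0.0352,0,0,0,0],[-1,0.0096,-0.0352,0,0,0,0],[-1,0.0096,-0.0352,0,0,0,0],[-1,0.0096,-0.0352,0,0,0,0],[-1,0.0096,-0.0352,0,0,0,0],[-1,0.0096,-0.0352,0,0,0,0],[-1,0.0096,-0.0352,0,0,0,0]])

```text
time_s: 31.05
eef_pos: [448.4, -169.1, 321.1]
ee_rot: [0.001, -0.057, 0.998, -0.0]
force: [0.2, -0.4, -0.9]
grip_width: 1.0
grip_force: 0.0
```

```bash
python3 - <<'E'
from h import *
c=ctrl.capture("wrist");s=ctrl.sense();print(s["time_s"],s["eef_pos"])
print([(r["point"],round(r["score"],2),onz(c,r["point"],155).round(1)) for r in ctrl.landmark_of("shutter_grip",c)[:2]])
plan([((449,-169,142),1,1)],q2R([0.002,-0.057,.998,-.001]))
E
```

```text
31.1 [ 447.86931154 -172.43508092  320.60170011]
[([257.5, 164.8], 0.62, array([ 447.9, -167.2,  155. ])), ([444.6, 195.7], 0.18, array([461.3,  79.9, 155. ]))]
[-0.0009, 0.0014, 0.1786] [0.0016, -0.0038, -0.0038]
--
```

send_rows(targets=[[-1,-0.001,0.003,0.02,0,0,0],[-1,0,0,0.03,0,0,0],[-1,0,0,0.035,0,0,0],[-1,0,0,0.035,0,0,0],[-1,0,0,0.03,0,0,0],[-1,0,0,0.02,0,0,0],[-1,0,0,0.009,0,0,0],[1,0,0,0,0,0,0],[1,0,0,0,0,0,0],[1,0,0,0,0,0,0]], squeeze=30)

```text
time_s: 32.4
eef_pos: [449.8, -165.1, 142.6]
ee_rot: [0.001, -0.057, 0.998, -0.001]
force: [-0.7, 0.5, 0.0]
grip_width: 0.377
grip_force: 0.0
```

send_rows(targets=[[1,0,0,0,0,0,0],[1,0,0,0,0,0,0],[1,0,0,0,0,0,0],[1,0,-0.005,0,0,0,0],[1,0,-0.012,0,0,0,0],[1,0,-0.015,0,0,0,0],[1,0,-0.015,0,0,0,0],[1,0,-0.015,0,0,0,0],[1,0,-0.015,0,0,0,0],[1,0,-0.013,0,0,0,0]])

```text
time_s: 33.65
eef_pos: [460.3, -255.0, 143.2]
ee_rot: [0.001, -0.057, 0.998, -0.001]
force: [0.2, 1.3, 6.4]
grip_width: 0.214
grip_force: 31.0
```

send_rows(targets=[[1,0,-0.005,0,0,0,0],[1,0,-0.005,0,0,0,0],[1,0,-0.004,0,0,0,0],[1,0,-0.003,0,0,0,0],[1,0,-0.003,0,0,0,0],[1,0,-0.002,0,0,0,0],[1,0,-0.002,0,0,0,0],[1,0,-0.002,0,0,0,0],[1,0,-0.002,0,0,0,0],[1,0,0,0,0,0,0]])

```text
time_s: 34.9
eef_pos: [463.5, -282.5, 143.2]
ee_rot: [0.001, -0.057, 0.998, -0.001]
force: [0.3, 0.0, 6.6]
grip_width: 0.214
grip_force: 30.9
```

send_rows(targets=[[1,0,-0.002,0,0,0,0],[1,0,-0.002,0,0,0,0],[1,0,-0.001,0,0,0,0],[1,0,-0.001,0,0,0,0],[1,0,-0.001,0,0,0,0],[1,0,-0.001,0,0,0,0],[1,0,0,0,0,0,0],[1,0,0,0,0,0,0],[1,0,0,0,0,0,0],[1,0,0,0,0,0,0]])

```text
time_s: 36.15
eef_pos: [463.6, -284.5, 143.0]
ee_rot: [-0.0, -0.058, 0.998, 0.005]
force: [-5.4, 28.5, 18.1]
grip_width: 0.216
grip_force: 32.6
```

End stop reached. I'll ease off, release and rise.

send_rows(targets=[[1,0,0.004,0,0,0,0],[-1,0,0,0,0,0,0],[-1,0,0,0,0,0,0],[-1,0,0,0,0,0,0],[-1,0,0,0,0,0,0],[-1,0,0,-0.02,0,0,0],[-1,0,0,-0.04,0,0,0],[-1,0,0,-0.05,0,0,0],[-1,0,0,-0.05,0,0,0],[-1,0,0,-0.03,0,0,0]])

```text
time_s: 37.4
eef_pos: [463.4, -286.3, 334.7]
ee_rot: [0.001, -0.057, 0.998, -0.001]
force: [-0.4, -0.1, -0.4]
grip_width: 1.001
grip_force: 0.0
```

send_rows(targets=[[-1,0.02,0,0,0,0,0],[-1,0.03,0,0,0,0,0],[-1,0.02,0,0,0,0,0],[-1,0,0,0,0,0,0],[-1,0,0,0,0,0,0],[-1,0,0,0,0,0,0],[-1,0,0,0,0,0,0],[-1,0,0,0,0,0,0],[-1,0,0,0,0,0,0],[-1,0,0,0,0,0,0]])

```text
time_s: 38.65
eef_pos: [393.7, -294.0, 332.0]
ee_rot: [0.0, -0.057, 0.998, -0.0]
force: [-0.3, -0.3, 0.5]
grip_width: 1.003
grip_force: 0.0
```

```bash
python3 - <<'E'
from h import *
c=ctrl.capture("wrist");s=ctrl.sense();print(s["time_s"],s["eef_pos"],s["force"])
print([(r["point"],round(r["score"],2),onz(c,r["point"],155).round(1)) for r in ctrl.landmark_of("shutter_grip",c)[:2]],ctrl.landmark_of("label",c)[:1])
d=ctrl.capture("top")
for q,z in(("reader_nose",44),("reader_grip",42),("spray_can",0)): print(q,[(round(r["score"],2),onz(d,r["point"],z).round()) for r in ctrl.landmark_of(q,d)[:3]])
cv2.imwrite("pics/w8.png",cv2.cvtColor(np.vstack([c["img"][60:290],d["img"][60:330]]),cv2.COLOR_RGB2BGR))
E
```

```text
38.7 [ 393.7198746  -293.99767101  331.97845398] [-0.41927838  0.20547811  0.02779632]
[([257.9, 211.8], 0.91, array([ 460.8, -283.8,  155. ])), ([199.4, 272.1], 0.2, array([ 565.2, -358.5,  155. ]))] [{'point': [282.5, 192.6], 'score': 0.52}]
reader_nose [(0.91, array([260., 328.,  44.])), (0.83, array([458., 327.,  44.])), (0.76, array([429., 211.,  44.]))]
reader_grip [(0.86, array([502., 191.,  42.])), (0.64, array([200., 264.,  42.])), (0.62, array([395., 363.,  42.]))]
spray_can [(0.72, array([469.,   6.,   0.])), (0.24, array([495., 193.,   0.]))]
```

View pics/w8.png

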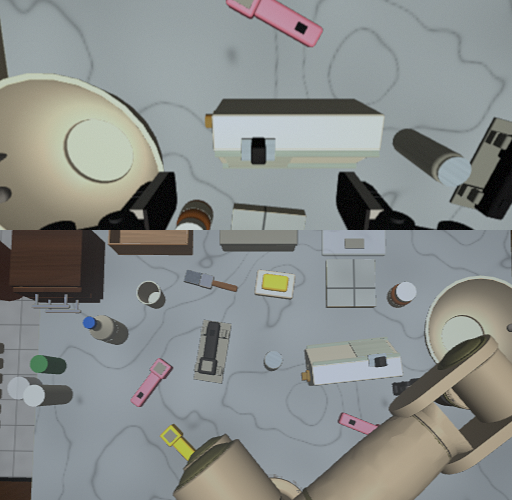

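The shutter is closed (grip at (258,150), about 116 mm from its open position), the reader is in its cradle and the bystanders are in place. Handing in.

```bash
python3 -c "
from rig import ctrl
print(ctrl.finish_job())"
```

```text
the job is handed in; nothing more can be done
None
```

The job is handed in with no verdict returned: I opened the shutter, held the reader on the label for about 2.3 s, laid it back in its cradle and closed the shutter to its stop; the last pictures show no bystander moved.

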